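Close up the supplies on the examination table

TASK

The examination is over: close up the supplies on the marble table, in either order. Push the open drawer of the white unit fully home, and push the raised lid of the steel instrument case down until it lies fully shut. Use the fingertips only and push gently without slamming; pick nothing up, do not touch the bandage roll in the drawer, and leave the bottle, jar and bowl where they stand.

Things in the scene. Friction and masses are not known exactly. Their poses are not given: they have to be found in the camera images.
- drawer_unit: White countertop unit with one drawer, fixed to the table: 170 mm deep (x), 170 mm wide (y), 90 mm high. Origin on the table top, midway across, 50 mm behind the front opening; own x points from the front to the back, z up. The drawer opens along own -x. The unit, the case and the group of bottle, jar and bowl stand side by side on the table, left, middle and right, in any order.
- drawer_front (a point): Centre of the outer face of the drawer's flat grey front panel (170 mm wide, 74 mm high, 12 mm thick, no handle), 45 mm above the table; moves with the drawer. Axes as those of drawer_unit. Shut, it lies 62 mm ahead (own -x) of the unit's origin.
- drawer (a joint): How far the drawer stands open, in m: 0 shut against its stop, 0.115 fully open. It slides with about 1.5 N of friction and stays where it is left.
- roll_center (a point): Centre of a small grey bandage roll (ring, 42 mm across, 18 mm high) lying loose in the open part of the drawer; it rides in with the drawer and clears the unit's top. Not to be touched.
- case: Open steel instrument case, fixed to the table: 130 mm deep (x), 180 mm wide (y), 65 mm high without its lid. Origin on the table top, midway across, 80 mm behind the case's front and 50 mm ahead of the hinge line; own x points from front to back, z up.
- case_hinge (a point): Middle of the lid's hinge line, on the case's far (own +x) rim, 65 mm above the table; the line runs along the case's own y.
- lid_edge (a point): Middle of the lid's free edge on its outer (upper) face, 130 mm from the hinge line. The lid is a flat aluminium plate 130 mm by 180 mm, 6 mm thick, with its underside on the hinge line; its x points from the free edge to the hinge and its z out of the outer face. Shut, the outer face lies 71 mm above the table.
- lid (a joint): Lid angle in rad: 0 shut flat on the case, growing as the free edge rises, 1.5 about upright. The stiff hinge holds it wherever it is left; about 2 N at the free edge, square to the outer face, moves it.
- pump_bottle: Amber bottle, 44 mm across, 140 mm high, standing with the jar and the bowl. Origin under its centre. Bystander.
- jar: White jar, 64 mm across, 90 mm high, standing to the left of the bottle. Origin under its centre. Bystander.
- bowl: Steel bowl, 100 mm across, 45 mm high, standing nearer the robot than the bottle. Origin under its centre. Bystander.

How it is judged:
At the end, for the whole second after the job is handed in: The drawer is within 4 mm of its stop and the lid within 0.04 rad of flat; the bandage roll lies inside the shut drawer (centre below 50 mm and behind the unit's front opening); the bottle, jar and bowl are at rest, upright and within 20 mm of where they stood (value of joint drawer below 0.004 m and value of joint lid below 0.04 rad and height (world z) of roll_center below 0.05 m and x of roll_center in the frame of drawer_unit above -0.05 m and linear speed of each of pump_bottle, jar, bowl below 0.02 m/s and distance of each of pump_bottle, jar, bowl from where it was at the start of the episode below 0.02 m and angle between each of pump_bottle, jar, bowl's own z axis and vertical below 0.3 rad); the robot touches nothing.
It fails at once if the roll of bandage is touched by the fingers or lifted out of the drawer (contact force between the fingers and roll above 1 N or height (world z) of roll_center above 0.07 m).
It fails at once if the drawer is slammed (faster than 0.5 m/s) (velocity of joint drawer below -0.5 m/s).
It fails at once if the lid is slammed (faster than 4 rad/s) (velocity of joint lid below -4 rad/s).
It fails at once if the lid is lifted on upright instead of pushed down (value of joint lid above 1.42 rad).
It fails at once if the bottle, jar or bowl is moved by more than 20 mm, lifted or tipped (distance of any of pump_bottle, jar, bowl from where it was at the start of the episode above 0.02 m or angle between any of pump_bottle, jar, bowl's own z axis and vertical above 0.3 rad).
It also fails if it takes over 48 s, if anything falls off the work surface, if the arm or the gripper's body presses on something with over 40 N, if the wrist force passes 120 N, or if a joint passes its speed limit or range.

ROBOT

A 7-joint arm with a two-finger parallel gripper is mounted at the origin on the work surface. World frame = base frame: x ahead of the robot, y to its left, z up, the work surface at z = 0. Lengths are in m, angles in rad, forces in N, time in s.
With the tool pointing down it reaches from about 0.4 to 0.85 m from the base axis. Payload 10.4 kg.
Tool frame: the origin (TCP) lies midway between the tips of the shut fingers; the grasp point (between the pads) lies 19 mm behind it; z points along the fingers, y is the line along which they close (so a half turn about z gives the same grasp; the last joint's range is limited). The gripper opens to 87 mm and grips with 3 to 60 N. Pads are 19 mm wide; open, the fingers measure 117 mm over their backs; the gripper's body (75 mm by 190 mm) begins 51 mm behind the grasp point.
Start: joints at [-1.321, 0.332, -0.065, 1.46, 0.022, 1.35, -0.088], TCP at [0.168, 0.602, 0.223] pointing down, gripper open.
Joint ranges: [-2.6, 2.6], [-0.5, 2.12], [-1.47, 1.34], [0.16, 2.42], [-1.27, 4.41], [0.06, 2.06], [-2.6, 2.6]. Speed limits (rad/s): [2.22, 2.22, 2.79, 2.79, 3.14, 3.14, 3.14].

INTERFACE

Orientations are given as a unit quaternion [x, y, z, w].
In Python, from bench import r gives the robot as it stands.
- The arm moves only by the tool arm_command, never from a script. Its arguments are lists of equal length, an entry for each row: "xyz": the shift along the world's x, y, z in m, a list of three; "rot": the turn, a rotation vector about the world's x, y, z in rad, a list of three. In form: {"xyz": [[tx, ty, tz], ...], "rot": [[ax, ay, az], ...]}. A call has 1 to 20 rows; each row is the pose to reach, as a shift and turn from the pose commanded when the call began; what a row does not reach only later rows make up. A row lasts 1/12 s, in which the tool goes at most 41.7 mm and 7.16 degrees, less where a joint would pass 70% of its speed; a pose out of reach is approached as far as the arm can. A call with a gripper value outside its range is refused whole. "grip" is the opening, from 0 (shut) to 1 (fully open), set as the call begins (left out, the last holds). The fingers move at their own pace and stop on an object; "squeeze" is the grip in N (left out, the last holds). Time passes only in rows, so rows that repeat a pose let the fingers close. It gives the time, the measured TCP pose, the force, the opening and the grip force at its end, in the units of the state.
- r.read_state(): the state, without advancing time (a new reading comes with each control period).
- r.camera(name): name is "scene" or "top" or "wrist"; returns the picture (384x512x3 uint8, red, green, blue); there is no depth.
- r.camera_model(name): a dict with "fx", "fy", "cx", "cy" (pixels), "T" (4x4, takes a point from camera to world coordinates). Camera axes: x right, y up, looking along -z (the intrinsics and any distortion apply to the point x, -y, -z); pixel columns grow to the right and rows downward; lengths in m; the calibration is good to about 2 mm. The wrist camera is an equidistant fisheye: a pixel r from the principal point sees the ray r / f radians off the axis. A picture is of the moment at which its call begins: read the wrist's pose just before it. camera_model takes no time and is no camera call; for the wrist camera it gives the pose at the moment of the call.
- r.close_job(): hands the job in; it is judged then, once.
Trained networks look in the newest picture that a camera, given by its name, has taken for a name from the list of things; names that differ only in an ending like _2 or _b are one class to them, and where a whole thing is asked for, a point or a joint stands for the part that bears it (a point fixed in the world has none). Each returns a list of dicts, best first, with "conf" (0 to 1); they miss things now and then, are a little off and sometimes report something else, mostly with a low value. They report only what shows in the picture. A call takes as long as a camera call.
- r.look_for(label, camera): "at" ([x, y, z] in m, in the coordinates of the camera as it stood for that picture, good to about 4 mm: the middle of the surface that is visible of it).
- r.spot_point(label, camera): "at" ([x, y, z] in m, in the coordinates of the camera as it stood for that picture, good to about 4 mm: a listed point, or the origin of a listed thing).
The state is a dict: "time": time; "joint_positions": joint angles; "joint_vel": joint speeds; "joint_torque": joint torques, N m; "ee_pos": TCP position; "eef_rot": TCP orientation; "ft_force": force on the tool from outside, world axes, zero at the start; "torque": the same for the moment, N m; "width": finger opening in m; "grip_force": force on a finger pad.
Only numpy, scipy, OpenCV 4.12 (cv2) and the standard library are available. Lean on these libraries where they do the work, as an engineer would, in place of code of your own. Each camera call takes 0.05 s, during which the arm holds its last target. There are 200 camera calls.

## Working session

There is one attempt and no reset: what is moved stays moved. The work goes in short steps, Python scripts to look and compute and a tool call to move; the robot and the scene stay as the last step left them, time stands still between calls to the robot, and variables do not carry over. Pictures are saved under pics/ and viewed, at most 10 in all, crops included, and the job is handed in when it is done.

Besides the shell and the picture viewer there is one more tool, called after "Request:" by a JSON object that holds its "op" and its "data", one argument or row to a line. arm_command: Moves the arm, as the interface text tells. Its arguments: {"type":"object","properties":{"xyz":{"type":"array"},"rot":{"type":"array"},"grip":{"type":"number"},"squeeze":{"type":"number"}},"required":["xyz","rot"]}

```bash
mkdir -p pics
cat > h.py <<'E'
from bench import r
import numpy as np, cv2
def world(p,cam):
    T=np.array(r.camera_model(cam)["T"]); return (T@np.r_[p,1])[:3]
def spot(l,cam,n=2,f=None):
    for d in (f or r.spot_point)(l,cam)[:n]: print(l,cam,round(d["conf"],2),world(d["at"],cam).round(3))
E
python3 - <<'E'
from h import *
a=r.camera("scene");b=r.camera("top")
cv2.imwrite("pics/a.png",cv2.resize(np.vstack([a,b])[:,:,::-1],(400,600)))
cv2.imwrite("pics/s.png",a[:,:,::-1]);cv2.imwrite("pics/t.png",b[:,:,::-1])
for l in "drawer_unit drawer_front roll_center case case_hinge lid_edge pump_bottle jar bowl".split():
    for c in("scene","top"): spot(l,c,1)
s=r.read_state();print(s["time"],s["ee_pos"],s["eef_rot"])
E
```

```text
drawer_unit scene 0.9 [ 0.636  0.008 -0.   ]
drawer_unit top 0.79 [0.637 0.006 0.   ]
drawer_front scene 0.67 [ 0.502 -0.023  0.043]
drawer_front top 0.64 [ 0.501 -0.021  0.046]
roll_center scene 0.59 [0.52  0.296 0.157]
roll_center top 0.44 [ 0.554 -0.003  0.024]
case scene 0.81 [0.56  0.298 0.001]
case top 0.62 [0.562 0.293 0.003]
case_hinge scene 0.75 [0.612 0.301 0.064]
case_hinge top 0.86 [0.612 0.294 0.067]
lid_edge scene 0.93 [0.525 0.299 0.156]
lid_edge top 0.98 [0.519 0.296 0.157]
pump_bottle scene 0.62 [ 0.578 -0.275  0.002]
pump_bottle top 0.59 [ 0.577 -0.274 -0.001]
jar scene 0.76 [ 0.584 -0.211 -0.003]
jar top 0.66 [ 0.583 -0.209  0.   ]
bowl scene 0.85 [ 0.479 -0.336  0.002]
bowl top 0.87 [ 0.476 -0.331  0.003]
1.0 [0.16839493 0.60191154 0.22258292] [1.35983896e-01 9.90711046e-01 5.48317316e-05 5.73091397e-06]
```

View pics/s.png

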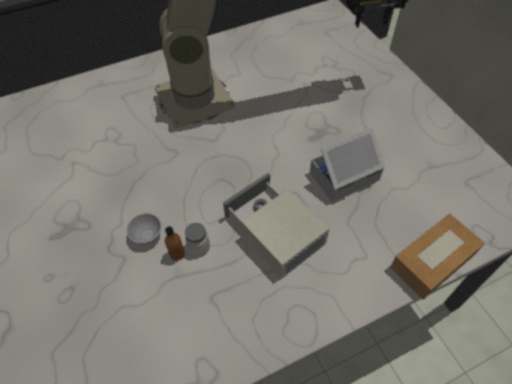

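View pics/t.png

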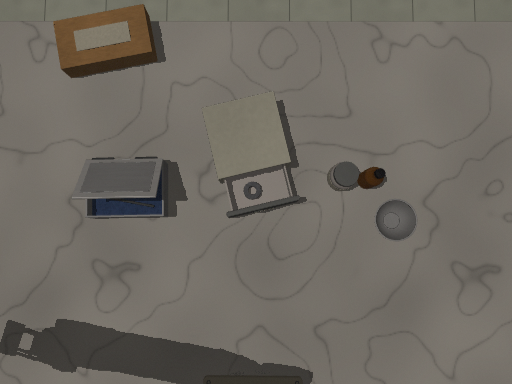

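The top view shows the drawer unit in the middle, with its front panel at about (229,214)–(305,199), so its yaw is about +11°. The case is on the left, with its lid raised to about 0.75 rad, and the bottle, jar and bowl are on the right. The network's unit, case and lid points agree with the pictures. Its scene-camera roll point (0.296, 0.157) was actually on the lid, so I'm ignoring it. I'll do the lid first: shut the fingers and move above the free edge.

Request:
{"op": "arm_command", "data": {
  "xyz": [
    [0.015, -0.0125, 0],
    [0.045, -0.0375, 0],
    [0.075, -0.0625, 0],
    [0.105, -0.0875, 0],
    [0.135, -0.1125, 0],
    [0.165, -0.1375, 0],
    [0.195, -0.1625, 0],
    [0.225, -0.1875, 0],
    [0.255, -0.2125, 0],
    [0.285, -0.2375, 0],
    [0.315, -0.2625, 0],
    [0.34, -0.285, 0],
    [0.355, -0.297, 0],
    [0.365, -0.303, 0],
    [0.365, -0.303, 0],
    [0.365, -0.303, 0],
    [0.365, -0.303, 0],
    [0.365, -0.303, 0]
  ],
  "rot": [
    [0, 0, 0.02],
    [0, 0, 0.04],
    [0, 0, 0.06],
    [0, 0, 0.08],
    [0, 0, 0.1],
    [0, 0, 0.12],
    [0, 0, 0.14],
    [0, 0, 0.16],
    [0, 0, 0.18],
    [0, 0, 0.2],
    [0, 0, 0.22],
    [0, 0, 0.24],
    [0, 0, 0.26],
    [0, 0, 0.27],
    [0, 0, 0.27],
    [0, 0, 0.27],
    [0, 0, 0.27],
    [0, 0, 0.27]
  ],
  "grip": 0
}}

```text
time: 2.5
ee_pos: [0.5323, 0.3003, 0.2227]
eef_rot: [0.0, 1.0, 0.0, -0.0]
ft_force: [0.2, -0.3, -0.3]
width: 0.0004
grip_force: 0.0
```

Request:
{"op": "arm_command", "data": {
  "xyz": [
    [0, 0, -0.01],
    [0, 0, -0.025],
    [0, 0, -0.04],
    [0, 0, -0.055],
    [0, 0, -0.065],
    [0, 0, -0.073],
    [0, 0, -0.08],
    [-0.002, 0, -0.087],
    [-0.005, 0, -0.094],
    [-0.008, 0, -0.101],
    [-0.011, 0, -0.108],
    [-0.013, 0, -0.115],
    [-0.015, 0, -0.122],
    [-0.017, 0, -0.128],
    [-0.018, 0, -0.133]
  ],
  "rot": [
    [0, 0, 0],
    [0, 0, 0],
    [0, 0, 0],
    [0, 0, 0],
    [0, 0, 0],
    [0, 0, 0],
    [0, 0, 0],
    [0, 0, 0],
    [0, 0, 0],
    [0, 0, 0],
    [0, 0, 0],
    [0, 0, 0],
    [0, 0, 0],
    [0, 0, 0],
    [0, 0, 0]
  ]
}}

```text
time: 3.75
ee_pos: [0.5149, 0.2989, 0.0888]
eef_rot: [0.001, 1.0, -0.0, -0.0]
ft_force: [-1.2, 0.0, 2.1]
width: 0.0003
grip_force: 0.9
```

Contact is steady at about 2 N. Next I'll press the lid down the last 18 mm, slowly.

Request:
{"op": "arm_command", "data": {
  "xyz": [
    [0, 0, -0.004],
    [0, 0, -0.008],
    [0, 0, -0.012],
    [0, 0, -0.015],
    [0, 0, -0.017],
    [0, 0, -0.018],
    [0, 0, -0.019],
    [0, 0, -0.019]
  ],
  "rot": [
    [0, 0, 0],
    [0, 0, 0],
    [0, 0, 0],
    [0, 0, 0],
    [0, 0, 0],
    [0, 0, 0],
    [0, 0, 0],
    [0, 0, 0]
  ]
}}

```text
time: 4.42
ee_pos: [0.5153, 0.2989, 0.0714]
eef_rot: [0.001, 1.0, 0.0, -0.0]
ft_force: [-5.4, -2.1, 9.2]
width: 0.0003
grip_force: 4.8
```

The force jumped to 9 N at 71 mm, so the lid is on its stop. I'll lift off and move to in front of the drawer.

Request:
{"op": "arm_command", "data": {
  "xyz": [
    [0, 0, 0.02],
    [0, 0, 0.05],
    [0, 0, 0.08],
    [-0.003, -0.02, 0.1],
    [-0.01, -0.05, 0.1],
    [-0.016, -0.08, 0.1],
    [-0.022, -0.11, 0.1],
    [-0.028, -0.14, 0.1],
    [-0.034, -0.17, 0.1],
    [-0.04, -0.2, 0.1],
    [-0.046, -0.23, 0.1],
    [-0.052, -0.26, 0.1],
    [-0.058, -0.29, 0.1],
    [-0.063, -0.315, 0.1],
    [-0.065, -0.328, 0.1],
    [-0.067, -0.331, 0.1],
    [-0.067, -0.331, 0.1],
    [-0.067, -0.331, 0.1]
  ],
  "rot": [
    [0, 0, 0],
    [0, 0, 0],
    [0, 0, 0],
    [0, 0, 0.02],
    [0, 0, 0.04],
    [0, 0, 0.06],
    [0, 0, 0.08],
    [0, 0, 0.1],
    [0, 0, 0.12],
    [0, 0, 0.14],
    [0, 0, 0.16],
    [0, 0, 0.18],
    [0, 0, 0.2],
    [0, 0, 0.2],
    [0, 0, 0.2],
    [0, 0, 0.2],
    [0, 0, 0.2],
    [0, 0, 0.2]
  ]
}}

```text
time: 5.92
ee_pos: [0.4486, -0.0311, 0.1707]
eef_rot: [-0.099, 0.995, 0.0, 0.0]
ft_force: [0.1, 0.5, 0.9]
width: 0.0002
grip_force: 0.0
```

Run:
```python
from h import *
b=r.camera("top");a=r.camera("scene")
cv2.imwrite("pics/t2.png",np.hstack([b,a])[:,:,::-1][:, :, :][:, :1024][:, ::1] if 0 else cv2.resize(np.hstack([b,a])[:,:,::-1],(800,300)))
for c in("scene","top"):
    for l in "lid_edge drawer_unit drawer_front".split(): spot(l,c,1)
```

```text
lid_edge scene 0.88 [0.48  0.299 0.071]
drawer_unit scene 0.6 [ 0.637  0.009 -0.002]
drawer_front scene 0.55 [ 0.504 -0.023  0.041]
lid_edge top 0.81 [0.478 0.296 0.071]
drawer_unit top 0.59 [0.634 0.009 0.001]
```

View pics/t2.png

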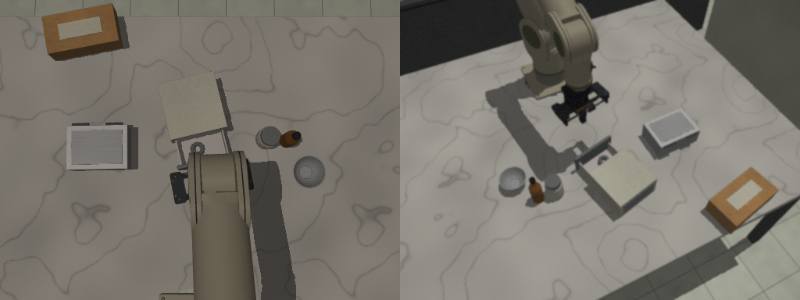

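The lid is flat: the left case in the top view is closed, and lid_edge reads z = 0.071. The gripper is in front of the drawer, at about (210,180). Next I'll lower it and push along the drawer's axis.

Request:
{"op": "arm_command", "data": {
  "xyz": [
    [0, 0, -0.02],
    [0, 0, -0.045],
    [0, 0, -0.07],
    [0, 0, -0.095],
    [0, 0, -0.115],
    [0, 0, -0.125],
    [0, 0, -0.125],
    [0.01, 0.002, -0.125],
    [0.02, 0.004, -0.125],
    [0.03, 0.006, -0.125],
    [0.036, 0.007, -0.125],
    [0.042, 0.008, -0.125],
    [0.048, 0.01, -0.125],
    [0.055, 0.011, -0.125],
    [0.062, 0.013, -0.125],
    [0.069, 0.014, -0.125],
    [0.076, 0.015, -0.125],
    [0.083, 0.017, -0.125],
    [0.09, 0.018, -0.125],
    [0.097, 0.02, -0.125]
  ],
  "rot": [
    [0, 0, 0],
    [0, 0, 0],
    [0, 0, 0],
    [0, 0, 0],
    [0, 0, 0],
    [0, 0, 0],
    [0, 0, 0],
    [0, 0, 0],
    [0, 0, 0],
    [0, 0, 0],
    [0, 0, 0],
    [0, 0, 0],
    [0, 0, 0],
    [0, 0, 0],
    [0, 0, 0],
    [0, 0, 0],
    [0, 0, 0],
    [0, 0, 0],
    [0, 0, 0],
    [0, 0, 0]
  ]
}}

```text
time: 7.98
ee_pos: [0.546, -0.0121, 0.0455]
eef_rot: [-0.098, 0.995, -0.0, -0.0]
ft_force: [-1.8, -1.1, -0.9]
width: 0.001
grip_force: 0.9
```

Request:
{"op": "arm_command", "data": {
  "xyz": [
    [0.004, 0.001, 0],
    [0.008, 0.002, 0],
    [0.012, 0.002, 0],
    [0.015, 0.003, 0],
    [0.017, 0.003, 0],
    [0.019, 0.004, 0],
    [0.02, 0.004, 0],
    [0.02, 0.004, 0]
  ],
  "rot": [
    [0, 0, 0],
    [0, 0, 0],
    [0, 0, 0],
    [0, 0, 0],
    [0, 0, 0],
    [0, 0, 0],
    [0, 0, 0],
    [0, 0, 0]
  ]
}}

```text
time: 8.65
ee_pos: [0.5653, -0.0082, 0.0456]
eef_rot: [-0.098, 0.995, 0.0, -0.0]
ft_force: [-1.5, 0.0, -0.5]
width: 0.0004
grip_force: 1.0
```

Still only the friction force, so the stop isn't reached yet. I'll carry on in 1 mm steps.

Request:
{"op": "arm_command", "data": {
  "xyz": [
    [0.001, 0, 0],
    [0.002, 0, 0],
    [0.003, 0.001, 0],
    [0.004, 0.001, 0],
    [0.004, 0.001, 0]
  ],
  "rot": [
    [0, 0, 0],
    [0, 0, 0],
    [0, 0, 0],
    [0, 0, 0],
    [0, 0, 0]
  ]
}}

```text
time: 9.07
ee_pos: [0.5654, -0.0081, 0.0453]
eef_rot: [-0.098, 0.995, 0.0, -0.004]
ft_force: [-23.4, -3.1, 19.4]
width: 0.0008
grip_force: 11.7
```

The TCP has stopped at x = 0.565 and the force is up to 23 N, so the drawer is on its stop. I'll back off, rise and check.

Request:
{"op": "arm_command", "data": {
  "xyz": [
    [-0.004, -0.001, 0],
    [-0.014, -0.003, 0],
    [-0.03, -0.006, 0],
    [-0.05, -0.01, 0.01],
    [-0.07, -0.014, 0.03],
    [-0.09, -0.018, 0.06],
    [-0.1, -0.02, 0.09],
    [-0.11, -0.02, 0.12],
    [-0.12, -0.02, 0.15],
    [-0.13, 0.01, 0.18],
    [-0.13, 0.05, 0.2],
    [-0.13, 0.09, 0.2],
    [-0.13, 0.12, 0.2],
    [-0.13, 0.15, 0.2],
    [-0.13, 0.18, 0.2],
    [-0.13, 0.2, 0.2],
    [-0.13, 0.2, 0.2],
    [-0.13, 0.2, 0.2]
  ],
  "rot": [
    [0, 0, 0],
    [0, 0, 0],
    [0, 0, 0],
    [0, 0, 0],
    [0, 0, 0],
    [0, 0, 0],
    [0, 0, 0],
    [0, 0, 0],
    [0, 0, 0],
    [0, 0, 0],
    [0, 0, 0],
    [0, 0, 0],
    [0, 0, 0],
    [0, 0, 0],
    [0, 0, 0],
    [0, 0, 0],
    [0, 0, 0],
    [0, 0, 0]
  ]
}}

```text
time: 10.57
ee_pos: [0.4394, 0.1938, 0.2456]
eef_rot: [-0.099, 0.995, 0.0, 0.0]
ft_force: [-0.4, 0.9, -0.9]
width: 0.0006
grip_force: 0.0
```

Run:
```python
from h import *
b=r.camera("top");a=r.camera("scene")
cv2.imwrite("pics/t3.png",cv2.resize(np.hstack([b,a])[:,:,::-1],(800,300)))
for c in("scene","top"):
    for l in "lid_edge drawer_unit drawer_front pump_bottle jar bowl".split(): spot(l,c,1)
print(r.read_state()["ft_force"],abs(np.array(r.read_state()["joint_vel"])).max())
```

```text
lid_edge scene 0.78 [0.483 0.297 0.07 ]
drawer_unit scene 0.83 [ 0.636  0.008 -0.001]
drawer_front scene 0.44 [ 0.579 -0.006  0.044]
pump_bottle scene 0.92 [ 0.579 -0.277  0.001]
jar scene 0.73 [ 0.581 -0.212 -0.002]
bowl scene 0.78 [ 0.478 -0.336  0.   ]
lid_edge top 0.75 [0.48  0.294 0.068]
drawer_unit top 0.97 [0.635 0.007 0.   ]
drawer_front top 0.71 [ 0.575 -0.001  0.044]
pump_bottle top 0.88 [ 0.575 -0.275  0.002]
jar top 0.89 [ 0.583 -0.211 -0.   ]
bowl top 0.58 [ 0.581 -0.209 -0.   ]
[-0.11206163  0.34478748  0.60919982] 0.002605435313521811
```

View pics/t3.png

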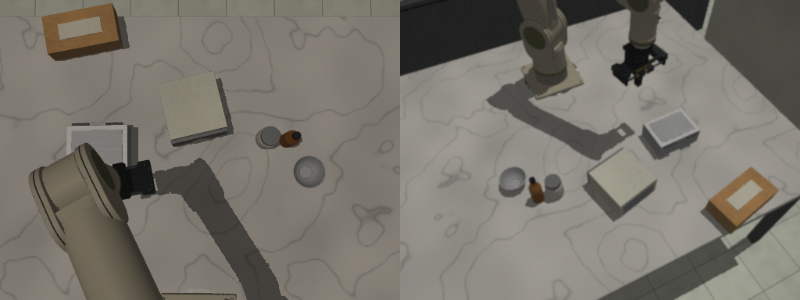

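Both are shut. The drawer front now sits against the unit at about (200,140) in the top view, 60 mm ahead of the unit's origin. The bottle, jar and bowl haven't moved.

```bash
python3 -c "
from bench import r
print(r.close_job())"
```

```text
the job is handed in; nothing more can be done
None
```

The lid and the drawer are both fully shut, the bottle, jar and bowl were not moved, and the job was handed in at about 11 s; no verdict came back, and the roll was not visible in the final pictures.

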